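# Tally the red-dot plate, then hold it up level over the light

## Task

Register the plate on the bench tally counter: press its red plunger all the way down to its stop and let it spring back up. Then grip the petri dish with the red label dot on its lid (pink medium), lift it off its pedestal and hold it level and still in the air above the light stage, at least 10 cm clear of the pedestal; finish while still holding it there. Keep the dish level throughout, and leave the dish with the blue dot, the bottle, the beaker and the timer where they are.

Things in the scene. Friction and masses are not known exactly. Their poses are not given: they have to be found in the camera images.
- petri_0: The dish to lift: round lidded petri dish, pink medium, red dot (24 mm) on the lid, 58 mm wide, 14 mm high, about 25 g, one rigid piece. Origin: centre of its underside, z up. Stands centred (2 mm) on one of the stage's two pedestals (which one varies), axes those of the stage within 0.1 rad. Grip it across its middle along its own x axis: the rim is solid and flat there, 24 mm wide.
- petri_1: The other petri dish, same size, cream-coloured medium, blue dot on the lid, standing on the other pedestal. Not to be disturbed. Origin at the centre of its underside, z up.
- light_stage: Plate viewing stage, fixed: low grey box with white top, 120 (x) x 240 (y) mm, top 30 mm above the worktop. On it two white round pedestals, 44 mm wide (collar at the foot 50 mm wide, 3 mm high), at y = +60 and -60 mm, their tops 50 mm above the worktop: 20 mm of air lies under the overhanging rim of a dish. Origin: centre of the underside, z up; yaw up to 0.35 rad either way.
- plunger (a joint): Travel of the tally counter's red plunger in m: 0 when up, 0.010 fully down at its stop, positive when pressed. A spring pushes it up with about 1.2 N at the top and 4.2 N at the stop, and brings it back when let go.
- plunger_top (a point): Centre of the top of the tally counter's red plunger head (disc 28 mm wide, 8 mm thick), moving with it; when up, 66 mm above the worktop. Press straight down. Below it the steel housing, 64 x 56 mm, 42 mm high, on a black foot 84 x 72 mm, fixed to the worktop.
- bottle_0: White reagent bottle with blue cap, 52 mm in diameter, 118 mm high, standing behind the light stage. Bystander. Origin at the centre of its underside.
- beaker: Beaker with used pipette tips, 66 mm in diameter, 81 mm high, standing behind the tally counter. Bystander. Origin at the centre of its underside.
- timer: Small grey-white lab timer lying flat, 62 x 66 x 18 mm, in front of the light stage. Bystander. Origin at the centre of its underside.
There are look-alikes about, which are no part of the job. What is shaped like the petri_0 but turquoise is not meant.

How it is judged:
By the outcome, as a careful person would: the job done as asked, in the order asked, and still so for the second after the job is handed in, while the arm keeps its last pose, push and grip.
It also fails if it takes over 48 s, if anything falls off the work surface, if the arm or the gripper's body presses on something with over 40 N, if the wrist force passes 120 N, or if a joint passes its speed limit or range.

## Robot

A 6-joint arm with a two-finger parallel gripper is mounted at the origin on a cart in front of the work surface, level with it; the furniture and walls round the work are solid. World frame = base frame: x ahead of the robot, y to its left, z up, the work surface at z = 0. Lengths are in mm, angles in rad, forces in N, time in s.
With the tool pointing down it reaches from about 325 to 900 mm from the base axis. Payload 6.1 kg.
Tool frame: the origin (TCP) lies where the fingers leave the gripper's body, on its centre line; the fingertips stand 73 mm ahead of it and the grasp point (between the pads) lies 54 mm ahead of it (tcp_to_grasp is the distance from the TCP to the grasp point, in mm); z points along the fingers, y is the line along which they close (so a half turn about z gives the same grasp; the last joint's range is limited). The gripper opens to 85 mm and grips with 20 to 120 N. Pads are 22 mm wide; open, the fingers measure 114 mm over their backs; the gripper's body (76 mm by 85 mm) begins 54 mm behind the grasp point. The pads swing forward as they close: fully open they stand 13 mm farther back than shut.
Start: joints at [-1.28, 0.22, 1.526, -0, 1.395, -0.126], TCP at [253.015, -571.489, 303.9] pointing down, gripper open.
Joint ranges: [-2.98, 2.98], [-0.91, 2.08], [0.09, 2.57], [-1.24, 4.39], [0.2, 2.65], [-2.68, 2.68]. Speed limits (rad/s): [2.57, 2.57, 3.01, 3.14, 3.14, 3.14].

## Interface

Orientations are given as a unit quaternion [x, y, z, w].
In Python, from plant import sense, read_camera, job_done, tcp_to_grasp gives the robot as it stands.
- The arm moves only by the tool apply_moves, never from a script. Its argument "series" is a list that holds one entry, the list of rows, each a list of 7 numbers: the shift along the world's x, y, z in cm, then the turn, a rotation vector about the world's x, y, z in rad, then the opening, from 0 (shut) to 1 (fully open). A call has 1 to 12 rows; each row shifts and turns the commanded pose from where the row before left it; what a row does not reach is not made up. A row lasts 1/8 s, in which the tool goes at most 62.5 mm and 10.7 degrees, less where a joint would pass 70% of its speed; a pose out of reach is approached as far as the arm can. A call with a gripper value outside its range is refused whole. The fingers move at their own pace and stop on an object; the grip force is fixed at half the most. Time passes only in rows, so rows that do not move let the fingers close. It gives the time, the measured TCP pose, the force, the opening and the grip force at its end, in the units of the state.
- sense(): the state, without advancing time (a new reading comes with each control period).
- read_camera(name): name is "side" or "top"; returns a dict with "pixels" (384x512x3 uint8, red, green, blue), "fx", "fy", "cx", "cy" (pixels), "dist_coeffs" ([k1, k2, p1, p2, k3] as OpenCV has them; the pictures are not rectified), "rvec" (rotation vector, rad) and "tvec" (3), from world to camera coordinates, as OpenCV has them. Camera axes: x right, y down, z forward; pixel columns grow to the right and rows downward; lengths in mm; the calibration is good to about 2 mm. A picture is of the moment at which its call begins. There is no depth.
- job_done(): hands the job in; it is judged then, once.
The state is a dict: "time": time; "joint_positions": joint angles; "joint_velocities": joint speeds; "effort": joint torques, N m; "tool_pos": TCP position; "eef_rot": TCP orientation; "ft_force": force on the tool from outside, world axes, zero at the start; "torque": the same for the moment, N m; "width": opening from 0.0 (shut) to 1.0 (fully open); "grip_force": force on a finger pad.
Only numpy, scipy, OpenCV 4.12 (cv2) and the standard library are available. Lean on these libraries where they do the work, as an engineer would, in place of code of your own. Each camera call takes 0.05 s, during which the arm holds its last target. There are 200 camera calls.

## Working session

There is one attempt and no reset: what is moved stays moved. The work goes in short steps, Python scripts to look and compute and a tool call to move; the robot and the scene stay as the last step left them, time stands still between calls to the robot, and variables do not carry over. Pictures are saved under pics/ and viewed, at most 10 in all, crops included, and the job is handed in when it is done.

Besides the shell and the picture viewer there is one more tool, called after "Emit:" as name(argument=value, ...), one argument or row to a line, values as JSON. apply_moves: Moves the arm, as the interface text tells. Its arguments: {"type":"object","properties":{"series":{"type":"array"}},"required":["series"]}

```bash
mkdir -p pics
cat > h.py <<'E'
import numpy as np, cv2
from plant import sense, read_camera, job_done, tcp_to_grasp
def shot(n,f=None):
    c=read_camera(n); 
    if f: cv2.imwrite('pics/'+f,c['pixels'][:,:,::-1])
    return c
def ray(c,uv,z):
    K=np.array([[c['fx'],0,c['cx']],[0,c['fy'],c['cy']],[0,0,1.]])
    p=cv2.undistortPoints(np.array(uv,float).reshape(-1,1,2),K,np.array(c['dist_coeffs'],float)).reshape(-1,2)
    R=cv2.Rodrigues(np.array(c['rvec'],float))[0]; t=np.array(c['tvec'],float).ravel()
    o=-R.T@t; d=np.c_[p,np.ones(len(p))]@R
    return o+d*((z-o[2])/d[:,2])[:,None]
def blobs(c,lo,hi,amin=30):
    h=cv2.cvtColor(c['pixels'],cv2.COLOR_RGB2HSV)
    m=cv2.inRange(h,np.array(lo),np.array(hi))
    n,_,s,ce=cv2.connectedComponentsWithStats(m)
    return [(s[i,4],ce[i].round(1),s[i,:4]) for i in range(1,n) if s[i,4]>=amin]
E
python3 - <<'E'
from h import *
a=shot('top','top0.png');b=shot('side','side0.png')
print(sense()['eef_rot'],tcp_to_grasp)
for c in(a,b):
    print(blobs(c,(0,130,80),(6,255,255)),blobs(c,(172,130,80),(180,255,255)),blobs(c,(100,120,60),(125,255,255)))
E
```

```text
[ 9.78362216e-01  2.06897424e-01 -8.77531820e-05 -9.06457008e-04] 53.900000000000006
[(np.int32(84), array([189. , 213.1]), array([184, 208,  11,  11], dtype=int32)), (np.int32(56), array([304.9, 211.9]), array([301, 208,   9,   9], dtype=int32)), (np.int32(58), array([260.7, 276.4]), array([257, 272,   9,   9], dtype=int32))] [] [(np.int32(2990), array([267.4,  28.9]), array([223,   8,  88,  44], dtype=int32)), (np.int32(122), array([480. ,  82.4]), array([474,  77,  13,  12], dtype=int32)), (np.int32(112), array([354.7, 103.2]), array([349,  98,  13,  12], dtype=int32)), (np.int32(256), array([218.1, 152.9]), array([203, 141,  31,  28], dtype=int32)), (np.int32(63), array([351.1, 196.3]), array([347, 192,   9,   9], dtype=int32))]
[] [] [(np.int32(2591), array([407.1, 203. ]), array([375, 170,  63,  65], dtype=int32)), (np.int32(64), array([284.7, 189.3]), array([275, 184,  18,  12], dtype=int32)), (np.int32(149), array([347.7, 234.7]), array([342, 228,  13,  14], dtype=int32)), (np.int32(41), array([251.4, 251.3]), array([248, 249,   8,   6], dtype=int32)), (np.int32(553), array([442.1, 358.2]), array([430, 345,  26,  28], dtype=int32))]
```

View pics/top0.png

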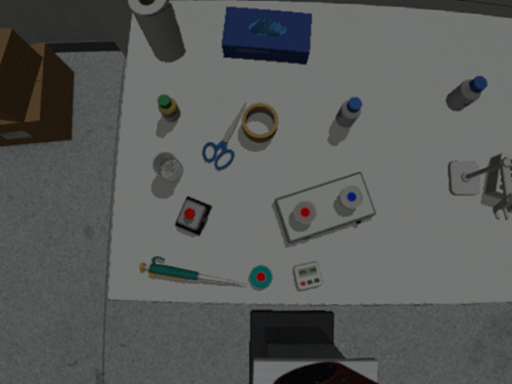

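View pics/side0.png

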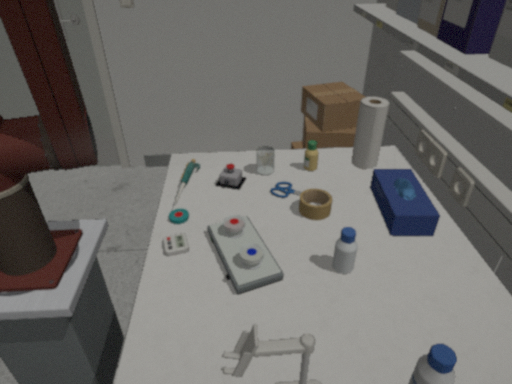

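Run:
```python
from h import *
a=shot('top');b=shot('side')
T={'plg':(189,213.1,66),'red':(304.9,211.9,64),'blue':(351.1,196.3,64)}
for k,(u,v,z) in T.items(): print(k,ray(a,[(u,v)],z)[0].round(1))
for c,n in((b,'side'),):
    print([(x[0],x[1]) for x in blobs(c,(0,110,60),(8,255,255),15)],[(x[0],x[1]) for x in blobs(c,(168,110,60),(180,255,255),15)])
    print('blue',ray(c,[(251.4,251.3)],64).round(1))
# stage outline in top view
r=a['pixels']
h=cv2.cvtColor(r,cv2.COLOR_RGB2HSV)
i1=cv2.resize(r[165:250,265:385],None,fx=6,fy=6,interpolation=cv2.INTER_CUBIC)
i2=cv2.resize(b['pixels'][205:295,195:295],None,fx=6,fy=6,interpolation=cv2.INTER_CUBIC)[:,:]
cv2.imwrite('pics/c1.png',i1[:,:,::-1]);cv2.imwrite('pics/c2.png',i2[:,:,::-1])
s=sense();print(s['tool_pos'],s['time'])
```

```text
plg [514.1 322.6  66. ]
red [522.9  40.3  64. ]
blue [563.5 -74.4  64. ]
[(np.int32(668), array([ 15.5, 147.1])), (np.int32(29), array([230., 166.])), (np.int32(20), array([178., 214.])), (np.int32(30), array([233.7, 221. ])), (np.int32(1551), array([ 43.6, 267.7]))] []
blue [[563.2 -74.7  64. ]]
[ 252.93372515 -571.22092019  303.25056619] 0.2
```

View pics/c1.png

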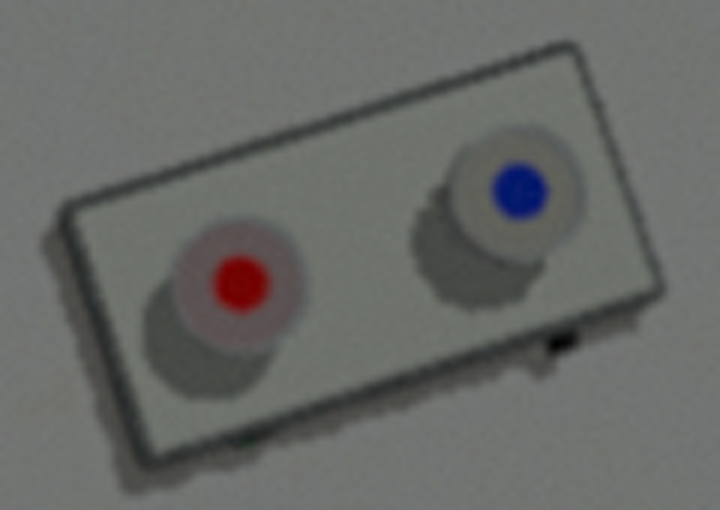

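View pics/c2.png

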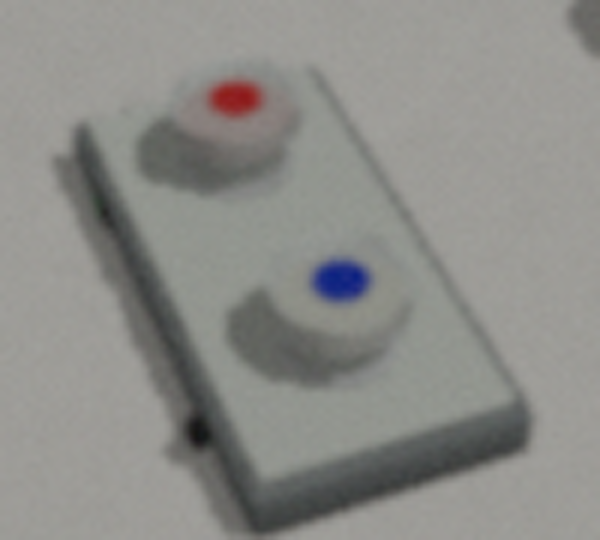

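Emit:
apply_moves(
  series=[
    [[1.2, 4.8, 0, 0, 0, 0.148, 0], [1.2, 4.8, 0, 0, 0, 0.148, 0], [1.2, 4.8, 0, 0, 0, 0.148, 0], [1.2, 4.8, 0, 0, 0, 0.148, 0], [1.2, 4.8, 0, 0, 0, 0.148, 0], [1.2, 4.8, 0, 0, 0, 0.148, 0], [1.2, 4.8, 0, 0, 0, 0.148, 0], [1.2, 4.8, 0, 0, 0, 0.148, 0], [1.2, 4.8, 0, 0, 0, 0.148, 0], [1.2, 4.8, 0, 0, 0, 0.148, 0], [0, 0, 0, 0, 0, 0, 0], [0, 0, 0, 0, 0, 0, 0]],
  ],
)

```text
time: 1.7
tool_pos: [373.0, -91.7, 303.9]
eef_rot: [0.583, 0.812, -0.0, 0.0]
ft_force: [0.3, -0.5, 1.2]
width: 0.001
grip_force: 0.0
```

Run:
```python
from h import *
from scipy.spatial.transform import Rotation as R
s=sense();print(s['time'],s['tool_pos'],s['joint_positions'],s['ft_force'],s['width']);print(R.from_quat(s['eef_rot']).as_matrix().round(4))
a=shot('top');b=shot('side')
q=ray(a,[(265+70/6,165+205/6),(265+572/6,165+45/6),(265+662/6,165+292/6),(265+150/6,165+465/6)],30);print(q.round(1),q.mean(0))
for i,j in((0,1),(3,2)): d=q[i]-q[j];print(np.arctan2(-d[0],d[1]))
print(ray(b,[(233.7,221.5),],64))
for x in blobs(b,(0,110,60),(8,255,255),15):print(x)
print(ray(b,[(230,166)],66))
```

```text
1.7 [372.97626541 -91.67853299 303.92099701] [-4.46731948e-01 -3.98894901e-01  2.10380703e+00 -5.72140739e-04
  1.43640759e+00 -7.72447701e-01] [ 0.33159036 -0.54284189  1.16880257] 0.0014530033566818726
[[-3.201e-01  9.474e-01  0.000e+00]
 [ 9.474e-01  3.201e-01 -6.000e-04]
 [-6.000e-04 -2.000e-04 -1.000e+00]]
[[ 557.3  107.9   30. ]
 [ 631.  -108.4   30. ]
 [ 524.7 -145.3   30. ]
 [ 448.7   73.1   30. ]] [540.42543934 -18.15037846  30.        ]
0.32850236218565665
0.3349083389421528
[[522.95237698  38.47619162  64.        ]]
(np.int32(1393), array([132.2,  12.9]), array([82,  0, 81, 37], dtype=int32))
(np.int32(91), array([161.3,   8.4]), array([154,   0,  14,  22], dtype=int32))
(np.int32(20), array([100.4,  11. ]), array([95,  8, 11,  8], dtype=int32))
(np.int32(15), array([110. ,  18.7]), array([107,  15,   7,   8], dtype=int32))
(np.int32(2161), array([42.3, 79. ]), array([  0,  27,  79, 100], dtype=int32))
(np.int32(162), array([143.5,  60. ]), array([131,  53,  25,  15], dtype=int32))
(np.int32(770), array([143.6,  96.4]), array([121,  70,  42,  48], dtype=int32))
(np.int32(29), array([230., 166.]), array([227, 164,   7,   5], dtype=int32))
(np.int32(29), array([  4. , 186.4]), array([  0, 182,  13,   9], dtype=int32))
(np.int32(24), array([178.2, 214. ]), array([175, 212,   7,   5], dtype=int32))
(np.int32(33), array([233.5, 221. ]), array([230, 219,   8,   5], dtype=int32))
(np.int32(42), array([ 55.4, 233.2]), array([ 51, 231,  12,   7], dtype=int32))
(np.int32(1169), array([ 35. , 276.7]), array([  0, 256,  68,  35], dtype=int32))
[[514.74715581 315.57395488  66.        ]]
```

Emit:
apply_moves(
  series=[
    [[1.41, 4.13, 0, 0, 0, 0, 0], [1.41, 4.13, 0, 0, 0, 0, 0], [1.41, 4.13, 0, 0, 0, 0, 0], [1.41, 4.13, 0, 0, 0, 0, 0], [1.41, 4.13, 0, 0, 0, 0, 0], [1.41, 4.13, 0, 0, 0, 0, 0], [1.41, 4.13, -2, 0, 0, 0, 0], [1.41, 4.13, -2, 0, 0, 0, 0], [1.41, 4.13, -3, 0, 0, 0, 0], [1.41, 4.13, -4, 0, 0, 0, 0], [0, 0, -3, 0, 0, 0, 0], [0, 0, 0, 0, 0, 0, 0]],
  ],
)

```text
time: 3.3
tool_pos: [512.9, 319.4, 160.1]
eef_rot: [0.584, 0.812, -0.003, -0.002]
ft_force: [-0.1, -0.6, -0.1]
width: -0.001
grip_force: 0.0
```

Run:
```python
from h import *
s=sense();print(s['tool_pos'],s['ft_force'])
a=shot('top');b=shot('side')
i1=cv2.resize(a['pixels'][170:250,140:240],None,fx=4,fy=4,interpolation=cv2.INTER_CUBIC)
i2=cv2.resize(b['pixels'][120:200,190:290],None,fx=4,fy=4,interpolation=cv2.INTER_CUBIC)
cv2.imwrite('pics/d1.png',np.hstack([i1,i2])[:,:,::-1])
```

```text
[512.93417724 319.43530099 160.08061665] [-0.10619617 -0.63324843 -0.05321953]
```

View pics/d1.png

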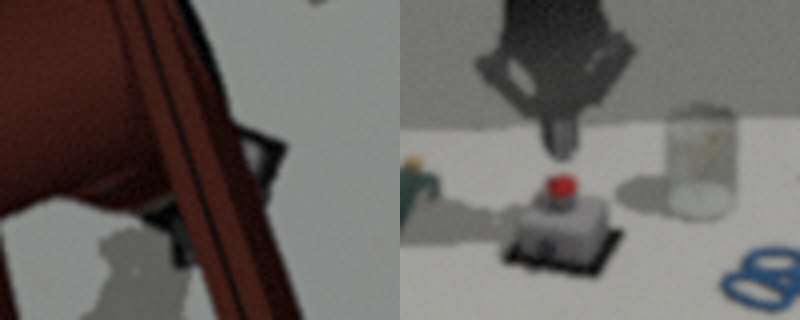

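Emit:
apply_moves(
  series=[
    [[0, 0.1, -1, 0, 0, 0, 0], [0, 0, -1, 0, 0, 0, 0], [0, 0, -0.3, 0, 0, 0, 0], [0, 0, -0.3, 0, 0, 0, 0], [0, 0, -0.2, 0, 0, 0, 0], [0, 0, 0, 0, 0, 0, 0], [0, 0, 0, 0, 0, 0, 0]],
  ],
)

```text
time: 4.28
tool_pos: [514.1, 322.6, 136.1]
eef_rot: [0.583, 0.813, 0.0, 0.0]
ft_force: [-1.5, -0.9, 1.8]
width: 0.001
grip_force: 0.9
```

Emit:
apply_moves(
  series=[
    [[0, 0, -0.2, 0, 0, 0, 0], [0, 0, -0.2, 0, 0, 0, 0], [0, 0, -0.2, 0, 0, 0, 0], [0, 0, -0.1, 0, 0, 0, 0], [0, 0, 0, 0, 0, 0, 0], [0, 0, 0, 0, 0, 0, 0]],
  ],
)

```text
time: 5.03
tool_pos: [514.2, 322.7, 129.2]
eef_rot: [0.583, 0.812, 0.0, 0.0]
ft_force: [-0.2, 0.6, 3.2]
width: 0.003
grip_force: 1.9
```

Emit:
apply_moves(
  series=[
    [[0, 0, -0.1, 0, 0, 0, 0], [0, 0, 0, 0, 0, 0, 0], [0, 0, 0, 0, 0, 0, 0]],
  ],
)

```text
time: 5.4
tool_pos: [514.3, 322.7, 128.6]
eef_rot: [0.583, 0.812, 0.0, 0.0]
ft_force: [-1.6, -0.4, 7.0]
width: 0.004
grip_force: 3.7
```

Emit:
apply_moves(
  series=[
    [[0, 0, -0.05, 0, 0, 0, 0], [0, 0, 0, 0, 0, 0, 0], [0, 0, 0, 0, 0, 0, 0]],
  ],
)

```text
time: 5.78
tool_pos: [514.3, 322.7, 128.6]
eef_rot: [0.583, 0.813, 0.0, 0.0]
ft_force: [-2.9, -0.2, 9.9]
width: 0.0
grip_force: 5.1
```

Emit:
apply_moves(
  series=[
    [[0, 0, 1, 0, 0, 0, 0], [0, 0, 2, 0, 0, 0, 0], [0, 0, 4.5, 0, 0, 0, 0], [0, 0, 4.5, 0, 0, 0, 0.5], [0.12, -4, 0, 0, 0, 0, 1], [0.12, -4, 0, 0, 0, 0, 1], [0.12, -4, 0, 0, 0, 0, 1], [0.12, -4, 0, 0, 0, 0, 1], [0.13, -4, 0, 0, 0, 0, 1], [0.13, -4, 0, 0, 0, 0, 1], [0.13, -4.3, 0, 0, 0, 0, 1], [0, 0, 0, 0, 0, 0.006, 1]],
  ],
)

```text
time: 7.28
tool_pos: [522.7, 37.0, 248.1]
eef_rot: [0.582, 0.813, -0.0, 0.0]
ft_force: [-0.7, 0.6, 0.2]
width: 0.999
grip_force: 0.0
```

Run:
```python
from h import *
s=sense();print(s['tool_pos'],s['ft_force'],s['width'])
a=shot('top');b=shot('side')
i1=cv2.resize(a['pixels'][165:250,140:240],None,fx=4,fy=4,interpolation=cv2.INTER_CUBIC)
i2=cv2.resize(b['pixels'][205:290,190:290],None,fx=4,fy=4,interpolation=cv2.INTER_CUBIC)
i3=cv2.resize(b['pixels'][120:205,190:290],None,fx=4,fy=4,interpolation=cv2.INTER_CUBIC)
cv2.imwrite('pics/e1.png',np.hstack([i3,i2])[:,:,::-1])
for x in blobs(b,(0,110,60),(8,255,255),15): print(x[:2])
print([(x[0],x[1],ray(a,[x[1]],66)) for x in blobs(a,(0,130,80),(6,255,255))if 180<x[1][0]<200])
```

```text
[522.68356629  37.03875613 248.10668612] [-0.6968412   0.64762575  0.16606649] 0.9989759039560105
(np.int32(67), array([107.9,   2.1]))
(np.int32(779), array([210.2,  16.9]))
(np.int32(45), array([228.7,  32.1]))
(np.int32(16), array([242.8,  67.8]))
(np.int32(349), array([235.3,  99.6]))
(np.int32(212), array([ 10.6, 123.8]))
(np.int32(29), array([229.9, 165.9]))
(np.int32(32), array([233.7, 221. ]))
(np.int32(1726), array([ 44.7, 265.5]))
[(np.int32(91), array([189. , 213.1]), array([[514.11211436, 322.56056753,  66.        ]]))]
```

View pics/e1.png

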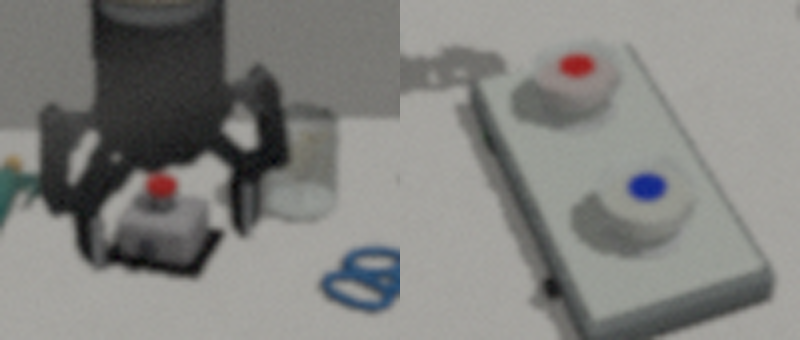

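Emit:
apply_moves(
  series=[
    [[0, 0, -3.5, 0, 0, 0, 1], [0, 0, -3.5, 0, 0, 0, 1], [0, 0, -2, 0, 0, 0, 1], [0, 0, -1, 0, 0, 0, 1], [0, 0, 0, 0, 0, 0, 1], [0, 0, 0, 0, 0, 0, 1]],
  ],
)

```text
time: 8.12
tool_pos: [523.4, 39.8, 148.5]
eef_rot: [0.58, 0.814, 0.0, 0.001]
ft_force: [0.1, -0.4, 0.6]
width: 1.0
grip_force: 0.0
```

Run:
```python
from h import *
s=sense();print(s['tool_pos'],s['ft_force'],s['width'])
b=shot('side')
cv2.imwrite('pics/f1.png',cv2.resize(b['pixels'][170:280,180:300],None,fx=5,fy=5,interpolation=cv2.INTER_CUBIC)[:,:,::-1])
```

```text
[523.44680151  39.79717132 148.53253292] [ 0.13506062 -0.39876763  0.57991706] 0.9998296643188568
```

View pics/f1.png

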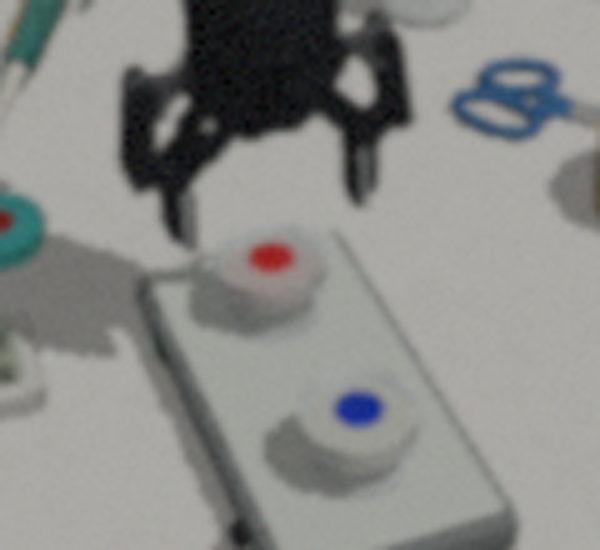

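Emit:
apply_moves(
  series=[
    [[0, 0, -2, 0, 0, 0, 1], [0, 0, -1.5, 0, 0, 0, 1], [0, 0, -0.7, 0, 0, 0, 1], [0, 0, 0, 0, 0, 0, 1], [0, 0, 0, 0, 0, 0, 0.85], [0, 0, 0, 0, 0, 0, 0.78], [0, 0, 0, 0, 0, 0, 0.74], [0, 0, 0, 0, 0, 0, 0.7], [0, 0, 0, 0, 0, 0, 0.7]],
  ],
)

```text
time: 9.3
tool_pos: [522.7, 39.5, 105.5]
eef_rot: [0.581, 0.814, 0.0, 0.0]
ft_force: [0.3, 0.6, -0.1]
width: 0.699
grip_force: 0.0
```

Emit:
apply_moves(
  series=[
    [[0, 0, 0, 0, 0, 0, 0.67], [0, 0, 0, 0, 0, 0, 0.64], [0, 0, 0, 0, 0, 0, 0.5], [0, 0, 0, 0, 0, 0, 0.3], [0, 0, 0, 0, 0, 0, 0.3]],
  ],
)

```text
time: 9.93
tool_pos: [523.0, 39.5, 105.9]
eef_rot: [0.581, 0.814, 0.0, 0.0]
ft_force: [-1.8, 0.2, 5.1]
width: 0.669
grip_force: 64.0
```

Emit:
apply_moves(
  series=[
    [[0, 0, 0.2, 0, 0, 0, 0.3], [0, 0, 0.4, 0, 0, 0, 0.3], [0, 0, 0.8, 0, 0, 0, 0.3], [0, 0, 1.5, 0, 0, 0, 0.3], [0, 0, 2, 0, 0, 0, 0.3], [0, 0, 2, 0, 0, 0, 0.3], [0, 0, 2, 0, 0, 0, 0.3], [0, 0, 2, 0, 0, 0, 0.3], [0, 0, 1.5, 0, 0, 0, 0.3], [0, 0, 1, 0, 0, 0, 0.3], [0, 0, 0.6, 0, 0, 0, 0.3], [0, 0, 0, 0, 0, 0, 0.3]],
  ],
)

```text
time: 11.42
tool_pos: [522.7, 39.5, 245.5]
eef_rot: [0.581, 0.814, 0.0, 0.0]
ft_force: [0.1, -0.5, -0.3]
width: 0.669
grip_force: 63.6
```

Emit:
apply_moves(
  series=[
    [[0, 0, 0, 0, 0, 0, 0.3], [0, 0, 0, 0, 0, 0, 0.3], [0, 0, 0, 0, 0, 0, 0.3], [0, 0, 0, 0, 0, 0, 0.3], [0, 0, 0, 0, 0, 0, 0.3], [0, 0, 0, 0, 0, 0, 0.3], [0, 0, 0, 0, 0, 0, 0.3], [0, 0, 0, 0, 0, 0, 0.3]],
  ],
)

```text
time: 12.42
tool_pos: [522.7, 39.5, 245.5]
eef_rot: [0.581, 0.814, 0.0, 0.0]
ft_force: [-0.5, -0.8, 0.2]
width: 0.667
grip_force: 63.6
```

Run:
```python
from h import *
s=sense();print(s['tool_pos'],s['ft_force'],s['width'],s['grip_force'],np.abs(s['joint_velocities']).max())
b=shot('side')
cv2.imwrite('pics/g1.png',cv2.resize(b['pixels'][140:290,180:340],None,fx=4,fy=4,interpolation=cv2.INTER_CUBIC)[:,:,::-1])
```

```text
[522.73627304  39.49209507 245.45192102] [-0.50236313 -0.82921624  0.20069065] 0.6673451882729503 63.62895727157593 0.0030312065114930925
```

View pics/g1.png

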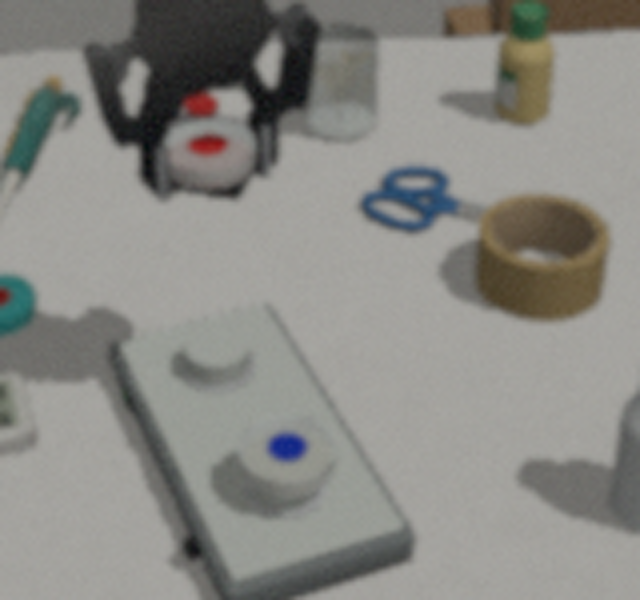

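The dish hangs in the gripper, level, at about crop pixel (210,150). The pedestal at (215,355) is empty, and the blue-dot dish at (287,447) hasn't moved.

```bash
python3 -c "
from plant import job_done; print(job_done())"
```

```text
the job is handed in; nothing more can be done
None
```

The plunger was pressed to its stop and sprang back. The red-dot dish is held level and still about 14 cm above its pedestal, over the light stage. The blue-dot dish, bottle, beaker and timer were not touched, and the job was handed in at about 12.5 s.

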